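# Rub the cast plaster steps together and put the bar away

### The arm

A 6-joint arm with a two-finger parallel gripper is mounted at the origin on the work surface. World frame = base frame: x ahead of the robot, y to its left, z up, the work surface at z = 0. Lengths are in m, angles in rad, forces in N, time in s.
With the tool pointing down it reaches from about 0.275 to 0.75 m from the base axis. Payload 10.2 kg.
Tool frame: the origin (TCP) lies midway between the tips of the shut fingers; the grasp point (between the pads) lies 19 mm behind it (env.hold_point_z is the distance from the TCP to the grasp point, in m); x points along the fingers, z is the direction in which the jaws open and shut, and the axes are right-handed (so a half turn about x gives the same grasp; the last joint's range is limited). The gripper opens to 85 mm and grips with 20 to 120 N. Pads are 22 mm wide; open, the fingers measure 114 mm over their backs; the gripper's body (76 mm by 85 mm) begins 54 mm behind the grasp point. The pads swing forward as they close: fully open they stand 13 mm farther back than shut.
Start: joints at [-1.406, 0.313, 1.498, -0, 1.331, -0.223], TCP at [0.199, -0.486, 0.231] pointing down, gripper open.
Joint ranges: [-2.94, 2.94], [-0.97, 2.17], [0.19, 2.56], [-1.23, 4.37], [0.02, 3.11], [-2.88, 2.88]. Speed limits (rad/s): [2.39, 2.39, 3.01, 3.14, 3.14, 3.14].

### API

Orientations are given as a unit quaternion [x, y, z, w].
In Python, from bench import env, kinematics, monitor, eyes, job gives the robot as it stands. The module is installed in compiled form; this text tells all that it offers. Calls block until the motion is done:
- env.reach(position, orientation): joint-space move of the TCP to a pose.
- env.movel(position, velocity=0.15, frame=None, guard=None): straight line of the TCP; frame=None keeps the orientation; velocity is the mean speed in m/s. With guard (N) it stops when the force on the tool has changed by that much, and returns True; else False.
- env.set_joints(angles): joint-space move.
- env.release() and env.close_gripper(effort=None): open the fingers fully, or close them until they stop; effort is the grip in N (None keeps the last).
- env.hold(seconds).
- kinematics.ik(position, orientation): joint angles nearest the present ones, or None.
- monitor.sense(): the state.
- eyes.grab_frame(name): name is "side" or "top" or "wrist"; returns a dict with "frame" (480x640x3 uint8, red, green, blue), "mtx" (3x3 intrinsics, pixels), "view" (4x4, takes a point from world to camera coordinates). Camera axes: x right, y down, z forward; pixel columns grow to the right and rows downward; lengths in m; the calibration is good to about 2 mm. A picture is of the moment at which its call begins. There is no depth.
A pose or a line that the arm cannot do raises env.MotionError and nothing moves.
- job.hand_in(): hands the job in, once; it reports no verdict.
The state is a dict: "clock": time; "joints": joint angles; "qvel": joint speeds; "joint_efforts": joint torques, N m; "position": TCP position; "ee_rot": TCP orientation; "contact_force": force on the tool from outside, world axes, zero at the start; "ft_torque": the same for the moment, N m; "finger_gap": opening from 0.0 (shut) to 1.0 (fully open).
Only numpy, scipy, OpenCV 4.12 (cv2) and the standard library are available. Lean on these libraries where they do the work, as an engineer would, in place of code of your own. Each camera call takes 0.05 s, during which the arm holds its last target. There are 200 camera calls.

### The job

Lift each cast plaster step that is there out of its mould and build the stepped plinth on the stone bed, longest at the bottom and shortest on top: lay each one flat, lengthwise, 3 to 6 cm short of the steel stop, then slide it slowly along in contact with what is under it until its end is fully home against the stop and its sides are in line with the bed, before the next step is laid. At any time, also put the strike-off bar back into both saddles of its cradle, turned end for end so that its handle is on the side toward the robot. Leave the other things on the bench alone.

Things in the scene. Friction and masses are not known exactly. Their poses are not given: they have to be found in the camera images.
- longest_step (a point): the longest cast plaster step, a plain white flat slab 140 long (its x, level), 56 wide (y), 24 thick (z); the point is its centre. About 240 g; the two ends are alike. It starts lying in the cavity of mould_longest, with its underside 6 above the bench; the mould's rim is 16 above the bench, so the upper 14 of the step stands proud. May be absent.
- longest: the same longest step, as a body; origin at the centre of its underside (12 under point longest_step).
- mould_longest: fixed dark rubber open mould of the longest step, 160 x 76, rim 16 high; origin at the centre of its underside, x along the step. Cavity floor 6 above the bench, 3 of play all round the step, walls 7 thick; each long wall has a gap 50 wide in its middle (down to the cavity floor) for the fingers.
- long_step (a point): the long cast plaster step, a plain white flat slab 120 long (its x, level), 56 wide (y), 24 thick (z); the point is its centre. About 205 g; the two ends are alike. It starts lying in the cavity of mould_long, with its underside 6 above the bench; the mould's rim is 16 above the bench, so the upper 14 of the step stands proud. May be absent.
- long: the same long step, as a body; origin at the centre of its underside (12 under point long_step).
- mould_long: fixed dark rubber open mould of the long step, 140 x 76, rim 16 high; origin at the centre of its underside, x along the step. Cavity floor 6 above the bench, 3 of play all round the step, walls 7 thick; each long wall has a gap 50 wide in its middle (down to the cavity floor) for the fingers.
- short_step (a point): the short cast plaster step, a plain white flat slab 100 long (its x, level), 56 wide (y), 24 thick (z); the point is its centre. About 170 g; the two ends are alike. It starts lying in the cavity of mould_short, with its underside 6 above the bench; the mould's rim is 16 above the bench, so the upper 14 of the step stands proud. May be absent.
- short: the same short step, as a body; origin at the centre of its underside (12 under point short_step).
- mould_short: fixed dark rubber open mould of the short step, 120 x 76, rim 16 high; origin at the centre of its underside, x along the step. Cavity floor 6 above the bench, 3 of play all round the step, walls 7 thick; each long wall has a gap 50 wide in its middle (down to the cavity floor) for the fingers.
- shortest_step (a point): the shortest cast plaster step, a plain white flat slab 80 long (its x, level), 56 wide (y), 24 thick (z); the point is its centre. About 135 g; the two ends are alike. It starts lying in the cavity of mould_shortest, with its underside 6 above the bench; the mould's rim is 16 above the bench, so the upper 14 of the step stands proud. May be absent.
- shortest: the same shortest step, as a body; origin at the centre of its underside (12 under point shortest_step).
- mould_shortest: fixed dark rubber open mould of the shortest step, 100 x 76, rim 16 high; origin at the centre of its underside, x along the step. Cavity floor 6 above the bench, 3 of play all round the step, walls 7 thick; each long wall has a gap 50 wide in its middle (down to the cavity floor) for the fingers.
- bed: the fixed rubbing bed: a narrow polished white stone, 215 long (x), 56 wide (y, just as wide as the steps), its top 30 above the bench, on a wooden foot; origin at the centre of its underside. At its +x end (the far end from the robot) stands a steel stop plate, 56 wide, 18 thick, rising 90 above the stone.
- stop_foot (a point): point on the bed's top (30 above the bench), on its centre line, at the foot of the stop's inner face; x points along the bed toward the stop, z up. A step of length L that is home has its centre at x = -L/2, y = 0 here, and z = 12, 36, 60 or 84 according to its level in the stack.
- bar_mid (a point): the strike-off bar, a light wooden bar 202 long, lying flat on the bench; the point is on its axis 11 above its underside, 1 from half-length, close to its balance point. Blade 22 wide x 22 high from x = -100 to +60; block-shaped handle 42 x 42 x 26 high from x = +60 to +102. Grip it across the blade here. 160 g. It starts with the handle away from the robot.
- bar: the same strike-off bar, as a body; origin on its underside, 11 under point bar_mid.
- bar_handle (a point): centre of the bar's handle, 81 toward +x from bar_mid, 13 above its underside.
- cradle: the fixed wooden cradle of the bar: a board 225 x 70 x 8 (origin at the centre of its underside, x along it, away from the robot) with two open-topped saddles, at x = -45 and +70, each 20 long, floor 18 above the bench; slot 30 wide between cheeks that rise 20 above the saddle floor.
- cradle_mid (a point): midpoint of the cradle at the height of its saddle floors (18 above its origin), same axes. The seated bar has bar_mid over this point, 11 above it, the bar's x axis pointing to -x here, so that the handle (too wide for a saddle) hangs clear beyond the near saddle.
- jar: bystander: closed glass jar, 64 across, 100 high, beyond the work on the far side of the bench; leave alone.
- brush: bystander: paint brush lying on the bench, 200 long, beyond the work on the far side of the bench; leave alone.
- tray: bystander: black two-part plastic paint tray, 130 x 190 x 40, beyond the work on the far side of the bench; leave alone.
- comb: bystander: flat yellow plastic texture comb, 90 x 120 x 5, beyond the work on the far side of the bench; leave alone.
Mind the look-alikes: they are no part of the job. Leave any green or orange look-alike of the bar alone.

How it is judged:
By the outcome, as a careful person would: the job done as asked, in the order asked, and still so for the second after the job is handed in, with the robot touching nothing.
Of longest, long, short, shortest only 3 to 4 are there at a start; the rules pass over those that are not, and their reading is None.
At some moment in a run one of bar may be knocked a few centimetres aside while the robot is not near it.
Once in a run the grip may slacken for a moment while it holds something.
It also fails if it takes over 208 s, if anything falls off the work surface, if the arm or the gripper's body presses on something with over 40 N, if the wrist force passes 120 N, or if a joint passes its speed limit or range.

## Working session

There is one attempt and no reset: what is moved stays moved. The work goes in short steps, each a Python script; the robot and the scene stay as the last script left them, time stands still between calls to the robot, and variables do not carry over. Pictures are saved under pics/ and viewed, about 12 in all and at most 16, crops included, and the job is handed in when it is done.

```bash
mkdir -p pics
python3 - <<'E'
from bench import env,kinematics,monitor,eyes,job
import cv2,numpy as np
np.set_printoptions(precision=4,suppress=True)
for n in("top","side"):
    f=eyes.grab_frame(n); cv2.imwrite(f"pics/{n}0.png",f["frame"][:,:,::-1]); np.savez(f"{n}0.npz",**f)
    print(n,f["mtx"],f["view"])
s=monitor.sense();print(s); print(env.hold_point_z)
E
```

```text
top [[582.0781   0.     319.0547]
 [  0.     582.0781 243.4853]
 [  0.       0.       1.    ]] [[ 0.0037 -1.     -0.0068 -0.0826]
 [-0.9904 -0.0027 -0.1385  0.4808]
 [ 0.1385  0.0073 -0.9903  1.4316]
 [ 0.      0.      0.      1.    ]]
side [[607.9007   0.     323.0214]
 [  0.     607.9007 233.8087]
 [  0.       0.       1.    ]] [[-0.9863 -0.1646  0.0139  0.4884]
 [-0.0948  0.495  -0.8637  0.1259]
 [ 0.1353 -0.8531 -0.5038  1.6888]
 [ 0.      0.      0.      1.    ]]
{'clock': 0.1, 'joints': array([-1.4064,  0.3134,  1.4984,  0.    ,  1.331 , -0.2234]), 'qvel': array([-0.0002, -0.001 ,  0.0002,  0.    , -0.0022,  0.0007]), 'joint_efforts': array([  0.0033, -41.2901, -26.0144,  -0.0001,   0.003 ,   0.    ]), 'position': array([ 0.1985, -0.4858,  0.2308]), 'ee_rot': array([ 0.3946,  0.5872, -0.394 ,  0.5867]), 'contact_force': array([-0.1719, -0.1024, -0.2365]), 'ft_torque': array([ 0.0238,  0.0645, -0.0119]), 'finger_gap': 0.9996732317380911}
0.0187
```

View pics/top0.png

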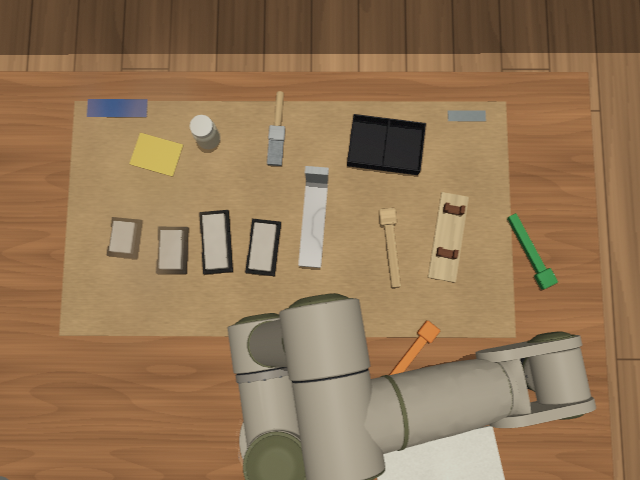

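View pics/side0.png

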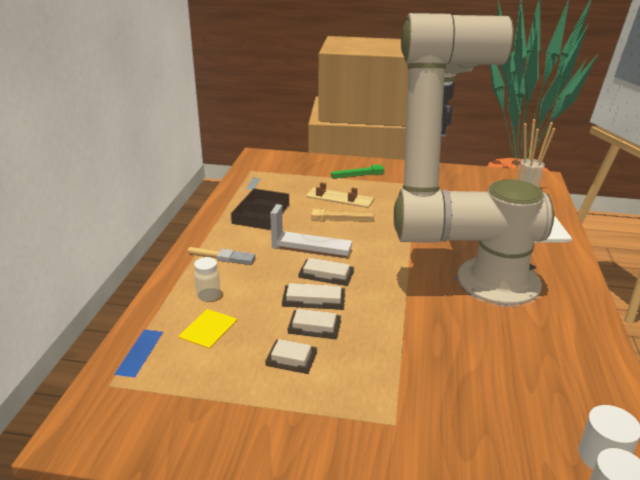

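Top view: four filled moulds (124,238) shortest, (172,250) short, (216,242) longest, (263,247) long. The bed is at (313,225) with its stop at (316,177), the bar at (390,245) with its handle at (388,215), and the cradle at (449,237).

```bash
cat > h.py <<'E'
from bench import env,kinematics,monitor,eyes,job
import cv2,numpy as np
from scipy.spatial.transform import Rotation as R
np.set_printoptions(precision=4,suppress=True)
def cast(f,uv,z):
    uv=np.atleast_2d(uv).astype(float); V=f["view"]; Rm=V[:3,:3]; c=-Rm.T@V[:3,3]
    d=np.c_[uv,np.ones(len(uv))]@np.linalg.inv(f["mtx"]).T@Rm
    return c+d*((z-c[2])/d[:,2])[:,None]
def proj(f,p):
    q=f["view"][:3,:3]@np.asarray(p)+f["view"][:3,3]; q=f["mtx"]@q; return q[:2]/q[2]
def rect(f,mask,z,amin=100,near=None):
    "world min-area rectangles of mask blobs, cast at height z: (x,y,yaw of long axis,len,wid)"
    out=[]
    for c in cv2.findContours(mask.astype(np.uint8),cv2.RETR_EXTERNAL,cv2.CHAIN_APPROX_NONE)[0]:
        if cv2.contourArea(c)<amin: continue
        P=cast(f,c[:,0],z)[:,:2]
        b=cv2.boxPoints(cv2.minAreaRect((P*1000).astype(np.float32)))/1000
        e=[b[1]-b[0],b[2]-b[1]]; e.sort(key=np.linalg.norm)
        a=e[1]; a=a if a[0]>0 else -a
        out.append((*b.mean(0),np.arctan2(a[1],a[0]),np.linalg.norm(e[1]),np.linalg.norm(e[0])))
    return np.array(out)
E
python3 - <<'E'
from h import *
f=dict(np.load("top0.npz")); hsv=cv2.cvtColor(f["frame"],cv2.COLOR_RGB2HSV)
for u,v in((124,238),(172,250),(216,242),(263,247),(313,225),(317,180),(316,170),(392,260),(388,215),(440,235),(454,209)): print((u,v),hsv[v,u],cast(f,(u,v),.03)[0])
m=(hsv[...,1]<60)&(hsv[...,2]>140); m[:90]=0;m[300:]=0
print("white");print(rect(f,m,.03))
m=(hsv[...,2]<60); m[:190]=0;m[290:]=0
print("mould");print(rect(f,m,.016))
E
```

```text
(124, 238) [ 18  45 180] [0.4942 0.4128 0.03  ]
(172, 250) [ 19  41 182] [0.4639 0.2899 0.03  ]
(216, 242) [ 19  34 187] [0.4846 0.1793 0.03  ]
(263, 247) [ 18  35 187] [0.4722 0.0603 0.03  ]
(313, 225) [ 18  17 179] [ 0.5287 -0.0655  0.03  ]
(317, 180) [30 10 73] [ 0.6456 -0.0752  0.03  ]
(316, 170) [ 30   7 176] [ 0.672  -0.0725  0.03  ]
(392, 260) [ 18  95 187] [ 0.4401 -0.2643  0.03  ]
(388, 215) [ 19  94 201] [ 0.5549 -0.2557  0.03  ]
(440, 235) [ 20  81 193] [ 0.5039 -0.3862  0.03  ]
(454, 209) [ 10 141 110] [ 0.5708 -0.4233  0.03  ]
white
[[ 0.4666  0.2951  0.003   0.0967  0.0559]
 [ 0.4745  0.063  -0.1089  0.1178  0.0554]
 [ 0.4984  0.4195 -0.088   0.078   0.0558]
 [ 0.4879  0.1835  0.0918  0.138   0.0558]
 [ 0.5262 -0.0648 -0.0852  0.2045  0.058 ]
 [ 0.6723 -0.0736  1.4936  0.0602  0.019 ]
 [ 0.7727  0.0317  1.4902  0.0392  0.0371]
 [ 0.7922  0.2274 -1.0854  0.0602  0.0571]]
mould
[[ 0.4745  0.062  -0.1097  0.1399  0.0748]
 [ 0.488   0.1827  0.0885  0.1599  0.0749]]
```

```bash
cat >> h.py <<'E'
def quat(a):
    "tool pointing down, jaws opening along world angle a"
    x=np.array([0,0,-1.]); z=np.array([np.cos(a),np.sin(a),0]); return R.from_matrix(np.c_[x,np.cross(z,x),z]).as_quat()
def best(p,a):
    c=[(abs(q[5]),b) for b in (a,a+np.pi) for q in [kinematics.ik(p,quat(b))] if q is not None]
    return min(c)[1]
def snap(n,name):
    f=eyes.grab_frame(n); cv2.imwrite(f"pics/{name}.png",f["frame"][:,:,::-1]); np.savez(name+".npz",**f); return f
E
python3 - <<'E'
from h import *
for i,p in enumerate([(.52,-.07,.36),(.46,-.32,.36)]):
    a=best(p,np.pi/2); env.reach(p,quat(a)); f=snap("wrist",f"w{i}"); print(a,monitor.sense()["joints"],f["view"],monitor.sense()["clock"])
im=[cv2.imread(f"pics/w{i}.png") for i in (0,1)]; cv2.imwrite("pics/w01.png",cv2.resize(np.vstack(im),(600,900))[:, :] if 0 else cv2.resize(np.hstack(im),(800,300)))
E
```

```text
4.71238898038469 [-0.3587  0.2592  1.2401 -0.0001  1.6428  1.2131] [[-0.0024 -1.     -0.0008 -0.0686]
 [-0.9573  0.0021  0.2891  0.424 ]
 [-0.2891  0.0015 -0.9573  0.6532]
 [ 0.      0.      0.      1.    ]] 2.1083
4.71238898038469 [-0.8147  0.345   1.1248  0.0003  1.6713  0.7545] [[-0.0007 -1.     -0.0009 -0.318 ]
 [-0.9576  0.0004  0.2882  0.3673]
 [-0.2882  0.0011 -0.9576  0.6364]
 [ 0.      0.      0.      1.    ]] 3.1667
```

View pics/w01.png

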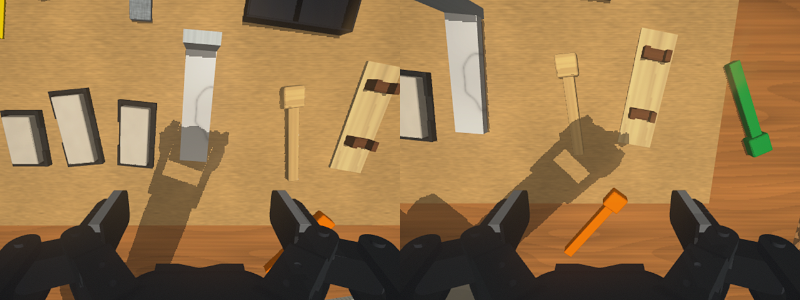

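Run:
```python
from h import *
F=[dict(np.load(f"w{i}.npz")) for i in (0,1)]
H=[cv2.cvtColor(f["frame"],cv2.COLOR_RGB2HSV) for f in F]
for i,pts in ((0,[(467,200),(466,155),(420,200),(520,200),(315,150),(310,235),(325,50),(325,68),(325,80)]),(1,[(410,120),(480,130),(360,160),(250,100),(270,105),(268,60),(268,100),(268,104),(125,100),(115,200)])):
    for u,v in pts:
        print(i,(u,v),H[i][v,u if i==0 else u-0] if u<640 else 0)
for i,dz in ((0,.022),(1,.022)):
    h=H[i]; m=(h[...,0]>10)&(h[...,0]<26)&(h[...,1]>60)&(h[...,1]<125)&(h[...,2]>175)
    m=cv2.morphologyEx(m.astype(np.uint8),cv2.MORPH_OPEN,np.ones((3,3)));cv2.imwrite(f"pics/m{i}.png",m*255)
    print("wood",i);print(rect(F[i],m,.022,800));print(rect(F[i],m,.008,800))
h=H[0]; m=((h[...,1]<45)&(h[...,2]>110)).astype(np.uint8); m[260:]=0
print("white",rect(F[0],m,.03,500));cv2.imwrite("pics/m2.png",m*255)
cv2.imwrite("pics/ms.png",cv2.resize(np.hstack([cv2.imread(f"pics/m{i}.png",0) for i in (0,1,2)]),(798,200)))
```

```text
0 (467, 200) [ 18 132 210]
0 (466, 155) [ 19 128 226]
0 (420, 200) [ 18 139 196]
0 (520, 200) [ 18 137 201]
0 (315, 150) [ 21  23 215]
0 (310, 235) [ 18  23 131]
0 (325, 50) [ 40   7 209]
0 (325, 68) [ 30  12 210]
0 (325, 80) [ 19  27 105]
1 (410, 120) [ 20 112 221]
1 (480, 130) [ 18 139 197]
1 (360, 160) [ 17 142 199]
1 (250, 100) [ 20 126 232]
1 (270, 105) [ 20 126 233]
1 (268, 60) [ 18 138 199]
1 (268, 100) [ 20 126 230]
1 (268, 104) [ 20 124 233]
1 (125, 100) [ 20  24 216]
1 (115, 200) [ 22  21 218]
wood 0
[[ 0.508  -0.4016 -0.1798  0.2189  0.0686]]
[[ 0.5055 -0.4113 -0.1798  0.2253  0.0706]]
wood 1
[[ 0.5067 -0.4086 -0.1784  0.2189  0.0685]]
[[ 0.5059 -0.4113 -0.1784  0.2252  0.0705]]
white [[ 0.5334 -0.0646 -0.0826  0.2151  0.0557]
 [ 0.6619 -0.0751  1.4882  0.069   0.0226]
 [ 0.7066  0.0341  1.5119  0.0362  0.0309]]
```

View pics/ms.png

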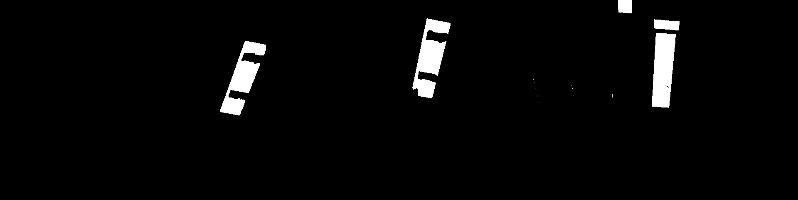

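Run:
```python
import cv2,numpy as np
a=cv2.imread("pics/w0.png")[30:275,250:540]; b=cv2.imread("pics/w1.png")[30:250,340:480]
c=np.zeros((490,800,3),np.uint8); A=cv2.resize(a,None,fx=1.8,fy=1.8); c[:A.shape[0],:A.shape[1]]=A
B=cv2.resize(b,None,fx=1.9,fy=1.9);c[:B.shape[0],525:525+B.shape[1]]=B
cv2.imwrite("pics/c0.png",c)
```

```text
(no output)
```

View pics/c0.png

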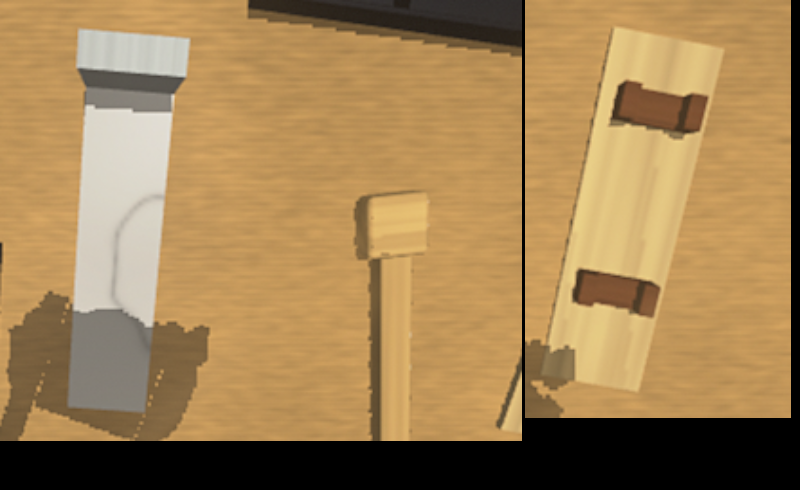

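Run:
```python
from h import *
f=dict(np.load("w0.npz"));h=cv2.cvtColor(f["frame"],cv2.COLOR_RGB2HSV)
m=((h[...,1]<45)&(h[...,2]>160)).astype(np.uint8); m[80:]=0; m[:,:270]=0;m[:,400:]=0
r=rect(f,m,.12,300)[0];print("stop top",r,"inner face mid",r[:2]-.009*np.array([np.cos(-.083),np.sin(-.083)]))
p=(.37,-.26,.33);env.reach(p,quat(best(p,np.pi/2)));f=snap("wrist","w2")
lab=cv2.GaussianBlur(cv2.cvtColor(f["frame"],cv2.COLOR_RGB2LAB),(3,3),0).astype(int)
u,v=proj(f,(.55,-.258,.02)).astype(int);print(u,v,"handle",lab[v,u])
u,v=proj(f,(.45,-.264,.022)).astype(int);print(u,v,lab[v,u-30:u+31:3])
```

```text
stop top [ 0.6493 -0.0743  1.4899  0.0558  0.0179] inner face mid [ 0.6403 -0.0735]
318 18 handle [189 135 169]
323 117 [[175 138 168]
 [175 137 168]
 [175 138 168]
 [179 138 169]
 [180 137 170]
 [178 138 169]
 [177 138 169]
 [145 136 161]
 [168 136 165]
 [184 136 168]
 [192 134 170]
 [190 135 169]
 [189 135 169]
 [198 134 171]
 [166 135 165]
 [172 138 167]
 [169 138 166]
 [166 137 166]
 [165 137 166]
 [166 137 166]
 [168 137 166]]
```

View pics/w2.png

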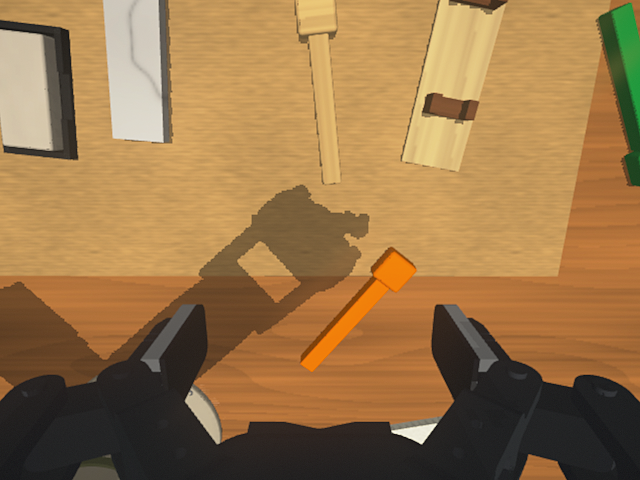

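Run:
```python
from h import *
f=dict(np.load("w2.npz"));lab=cv2.GaussianBlur(cv2.cvtColor(f["frame"],cv2.COLOR_RGB2LAB),(3,3),0).astype(int)
m=((lab[...,0]>182)&(lab[...,1]<137)).astype(np.uint8)
m=cv2.morphologyEx(m,cv2.MORPH_OPEN,np.ones((5,5)));m[:,:280]=0;m[:,360:]=0;m[:44]=0;m[200:]=0
r=rect(f,m,.022,500);print(r,[np.where(m[v])[0][[0,-1]] for v in (60,100,140,170)])
for r in r:
    d=np.array([np.cos(r[2]),np.sin(r[2])]);end=r[:2]-d*r[3]/2;print("end",end,"mid",end+.1*d)
print(cast(f,[(318.5,34),(331.5,183)],.022), np.linalg.norm(np.diff(cast(f,[(318.5,34),(331.5,183)],.022),axis=0)))
```

```text
[[ 0.452  -0.2669  0.1063  0.1486  0.0187]] [array([312, 329]), array([319, 333]), array([322, 336]), array([324, 339])]
end [ 0.3781 -0.2748] mid [ 0.4775 -0.2642]
[[ 0.5345 -0.2584  0.022 ]
 [ 0.3767 -0.2736  0.022 ]] 0.1585347330119081
```

```bash
cat > bar.py <<'E'
from h import *
import sys
def S(t):
    s=monitor.sense(); print(t,"clk %.1f gap %.3f"%(s["clock"],s["finger_gap"]),s["position"],s["contact_force"],"j6 %.2f"%s["joints"][5])
def pick(x,y,yaw):
    a=yaw-np.pi/2
    env.release(); env.reach((x,y,.12),quat(a)); env.movel((x,y,.004),.12,guard=15); env.close_gripper(60); S("grip")
    env.movel((x,y,.15),.12); env.hold(.2); S("lift")
def place(x,y,yaw):
    a=yaw-np.pi/2
    env.reach((x,y,.15),quat(a)); S("over")
    if monitor.sense()["finger_gap"]<.1: sys.exit("lost")
E
python3 - <<'E'
from bar import *
pick(.4765,-.264,.10); place(.5057,-.4113,-.179+np.pi)
snap("wrist","w3");snap("side","s3")
a=cv2.imread("pics/w3.png");b=cv2.imread("pics/s3.png")[100:300,230:530]
cv2.imwrite("pics/c3.png",np.hstack([cv2.resize(a,(400,300)),cv2.resize(b,(400,300))]))
E
```

```text
grip clk 6.6 gap 0.240 [ 0.4767 -0.2642  0.0043] [-1.6677 -0.0743  3.8847] j6 0.75
lift clk 8.2 gap 0.240 [ 0.4764 -0.2639  0.1496] [-0.1816  0.4547 -2.0386] j6 0.75
over clk 10.7 gap 0.241 [ 0.5057 -0.4112  0.15  ] [-0.2627 -0.0821 -2.6798] j6 -2.25
```

View pics/c3.png

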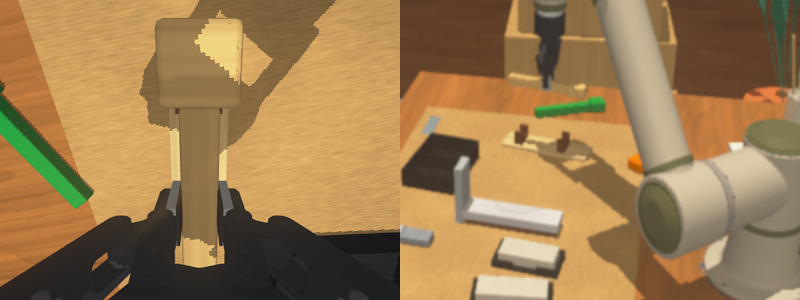

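Run:
```python
from bar import *
f=dict(np.load("w3.npz"));t=np.array([.5057,-.4112]);d=np.array([np.cos(2.963),np.sin(2.963)])
for uv,z in (((320,171),.168),((320,29),.172)):
    q=cast(f,uv,z)[0][:2]-t; print("along",q@d,"across",q@np.array([-d[1],d[0]]))
x,y=.5057,-.4113
env.movel((x,y,.05),.12); S("a"); r=env.movel((x,y,.0215),.04,guard=6); S("down %s"%r)
env.hold(.2); env.release(); S("rel"); env.movel((x,y,.15),.15); 
p=(.40,-.38,.36);env.reach(p,quat(best(p,np.pi/2)));snap("wrist","w4");S("end")
cv2.imwrite("pics/c4.png",cv2.imread("pics/w4.png")[:,200:560])
```

```text
along 0.057410340408567136 across -0.0008775763801254777
along 0.09768034029831052 across -0.0009259699440724925
a clk 11.8 gap 0.238 [ 0.5061 -0.4117  0.0509] [-0.0741  0.0031 -1.3995] j6 -2.25
down True clk 12.5 gap 0.237 [ 0.5054 -0.411   0.0224] [-0.8978  0.3925  5.1152] j6 -2.25
rel clk 13.3 gap 1.004 [ 0.505  -0.4106  0.0216] [-0.1042 -0.0534 -0.6335] j6 -2.25
end clk 16.8 gap 0.996 [ 0.4    -0.38    0.3597] [-0.1869 -0.1119 -0.3382] j6 0.60
```

View pics/c4.png

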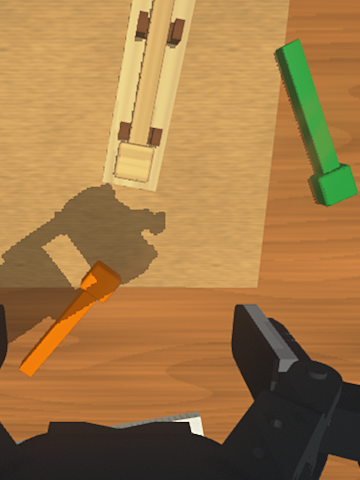

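```bash
cat > step.py <<'E'
from bar import *
FOOT=np.array([.6404,-.0735]); BY=-.083
M={"longest":(.488,.183,.090,.14),"long":(.4745,.0627,-.109,.12),"short":(.4666,.2951,.003,.10),"shortest":(.4984,.4195,-.088,.08)}
D=-.001
def at(s,lat=0): return FOOT+s*np.array([np.cos(BY),np.sin(BY)])+lat*np.array([-np.sin(BY),np.cos(BY)])
def take(n):
    x,y,yaw,L=M[n]; env.release(); q=quat(yaw+np.pi/2)
    env.reach((x,y,.10),q); env.movel((x,y,.006+D),.1,guard=15); S("at"); env.close_gripper(70); S("grip")
    env.movel((x,y,.17),.12); env.hold(.2); S("lift")
def lay(n,lev,lat=0):
    L=M[n][3]; q=quat(BY+np.pi/2); z0=.03+.024*lev+D
    p=at(-L/2-.045,lat); env.reach((*p,z0+.06),q); S("over"); env.movel((*p,z0+.012),.1)
    r=env.movel((*p,z0-.003),.015,guard=4); S("laid %s, z err %.4f"%(r,monitor.sense()["position"][2]-z0))
    return r
def slide(n,lev,lat=0):
    L=M[n][3]; z=monitor.sense()["position"][2]-.0003
    r=env.movel((*at(-L/2+.008,lat),z),.018,guard=12); s=monitor.sense()
    e=s["position"][:2]-FOOT; S("home %s along %.4f"%(r,e@(at(1)-FOOT)+L/2))
def off():
    env.release(); p=monitor.sense()["position"]; env.movel((p[0],p[1],p[2]+.09),.12); S("off")
E
python3 - <<'E'
from step import *
take("longest"); lay("longest",0); snap("side","s5")
cv2.imwrite("pics/c5.png",cv2.resize(cv2.imread("pics/s5.png")[140:340,200:440],(720,600)))
E
```

```text
at clk 20.3 gap 1.000 [0.4884 0.1831 0.0056] [ 0.7014 -0.1908  0.6278] j6 -1.53
grip clk 20.7 gap 0.640 [0.4884 0.1831 0.0058] [-1.0832  0.224   6.226 ] j6 -1.53
lift clk 22.5 gap 0.643 [0.4879 0.183  0.1696] [-0.1035 -0.2884 -2.4793] j6 -1.53
over clk 23.5 gap 0.638 [ 0.526  -0.063   0.0894] [-0.2189  0.3989 -2.3176] j6 -1.83
laid True, z err 0.0008 clk 24.9 gap 0.642 [ 0.5257 -0.064   0.0298] [-0.4846  0.8157  4.228 ] j6 -1.83
```

View pics/c5.png

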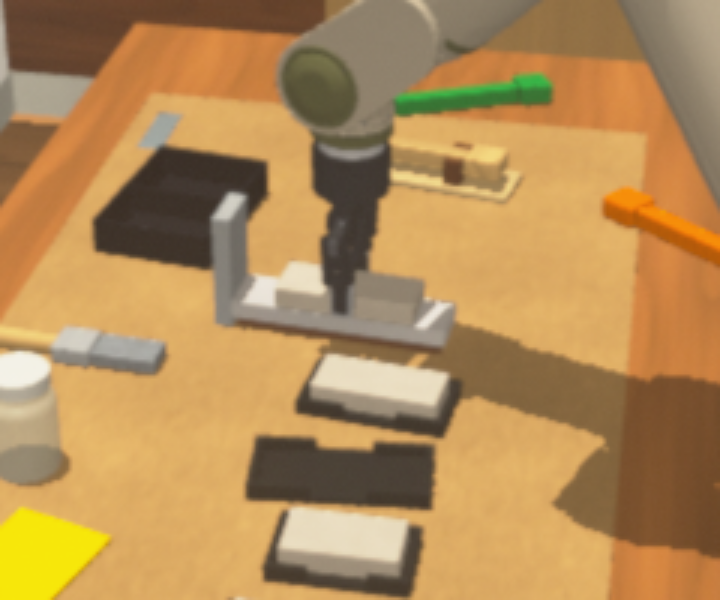

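Laid flat on the stone, about 4.5 cm short of the stop. Next I slide it home.

Run:
```python
from step import *
slide("longest",0); off()
p=(.46,-.07,.36);env.reach(p,quat(BY+np.pi/2+np.pi));f=snap("wrist","w6");S("v")
cv2.imwrite("pics/c6.png",cv2.resize(f["frame"][:300,200:450,::-1],(500,600)))
```

```text
home True along -0.0015 clk 27.1 gap 0.640 [ 0.5691 -0.0676  0.0298] [-1.9069 -0.7626  5.0019] j6 -1.81
off clk 28.4 gap 0.999 [ 0.5682 -0.0673  0.1184] [ 0.4382 -1.1186 -0.1515] j6 -1.81
v clk 31.0 gap 1.000 [ 0.46   -0.07    0.3598] [-0.5947  0.5497 -1.1043] j6 1.25
```

View pics/c6.png

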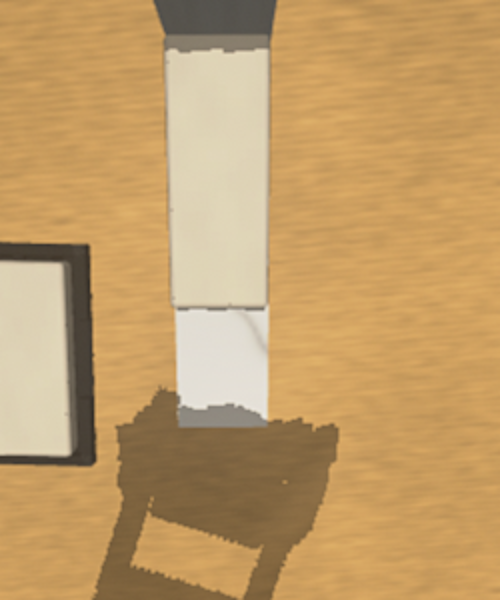

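```bash
cat >> step.py <<'E'
def look(f,z,stop=True):
    "step colour (warm white) at height z -> frame of the bed: end gap, lateral, yaw error"
    h=cv2.cvtColor(f["frame"],cv2.COLOR_RGB2HSV)
    u,v=proj(f,(*at(-.05),z)).astype(int)
    m=((h[...,1]>20)&(h[...,1]<75)&(h[...,2]>90)&(h[...,0]<32)).astype(np.uint8)
    m=cv2.morphologyEx(m,cv2.MORPH_OPEN,np.ones((3,3)))
    n,l=cv2.connectedComponents(m); m=(l==l[v,u])
    print("hsv",h[v,u])
    for r in rect(f,m,z,300):
        d=r[:2]-FOOT; c=at(1)-FOOT; n=np.array([-c[1],c[0]])
        print("rect",r,"along %.4f lat %.4f yawerr %.4f"%(d@c,d@n,r[2]-BY))
    return m
E
python3 - <<'E'
from step import *
f=dict(np.load("w6.npz"));m=look(f,.054);h=cv2.cvtColor(f["frame"],cv2.COLOR_RGB2HSV)
for v in (24,30,50,80,110,140,148,160,180,195,205): print(v,np.where(m[v,250:400])[0][[0,-1]]+250 if m[v,250:400].any() else "", [tuple(h[v,u]) for u in (300,)])
# lateral of the bed sides near v 165..210
b=((h[...,1]<30)&(h[...,2]>100)).astype(np.uint8); b[:158]=0;b[225:]=0;b[:,250:400]*=1; b[:,:270]=0;b[:,350:]=0
c=at(1)-FOOT;n=np.array([-c[1],c[0]])
for v in (170,185,200):
    for mm,z,vv in ((b,.03,v),(m,.054,v-120)):
        w=np.where(mm[vv])[0]; P=cast(f,[(w[0]-.5,vv),(w[-1]+.5,vv)],z)[:,:2]-FOOT; print(z,P@n,P@c)
E
```

```text
hsv [ 22  46 223]
rect [ 0.5579 -0.0662 -0.082   0.1634  0.055 ] along -0.0828 lat 0.0005 yawerr 0.0010
24 [283 334] [(np.uint8(19), np.uint8(54), np.uint8(127))]
30 [282 334] [(np.uint8(22), np.uint8(45), np.uint8(222))]
50 [283 334] [(np.uint8(20), np.uint8(47), np.uint8(221))]
80 [284 333] [(np.uint8(23), np.uint8(47), np.uint8(224))]
110 [285 333] [(np.uint8(20), np.uint8(47), np.uint8(222))]
140 [285 333] [(np.uint8(21), np.uint8(47), np.uint8(223))]
148 [286 333] [(np.uint8(22), np.uint8(45), np.uint8(221))]
160 [322 327] [(np.uint8(24), np.uint8(16), np.uint8(224))]
180  [(np.uint8(21), np.uint8(15), np.uint8(226))]
195  [(np.uint8(21), np.uint8(15), np.uint8(227))]
205  [(np.uint8(18), np.uint8(29), np.uint8(132))]
0.03 [ 0.0266 -0.0271] [-0.1615 -0.1616]
0.054 [ 0.028  -0.0272] [-0.0323 -0.0324]
0.03 [ 0.027  -0.0272] [-0.1799 -0.1799]
0.054 [ 0.0284 -0.0274] [-0.047 -0.047]
0.03 [ 0.0262 -0.0274] [-0.1986 -0.1987]
0.054 [ 0.0277 -0.0265] [-0.0619 -0.062 ]
```

Run:
```python
from step import *
f=dict(np.load("w6.npz"));h=cv2.cvtColor(f["frame"],cv2.COLOR_RGB2HSV);c=at(1)-FOOT
for u in (292,310,328):
    print(u,[tuple(map(int,h[v,u])) for v in range(150,157)],[round(float((cast(f,(u,v),.054)[0][:2]-FOOT)@c),4) for v in (152,153,154)],[int(h[v,u][2]) for v in range(12,27)],round(float((cast(f,(u,17),.054)[0][:2]-FOOT)@c),4))
```

```text
292 [(23, 47, 224), (22, 49, 222), (19, 53, 210), (19, 50, 162), (19, 32, 112), (21, 27, 192), (23, 14, 232)] [-0.1383, -0.1394, -0.1406] [85, 87, 85, 85, 83, 113, 136, 133, 135, 135, 134, 136, 133, 126, 184] -0.0011
310 [(22, 46, 224), (21, 47, 222), (19, 52, 209), (19, 51, 160), (19, 32, 111), (21, 25, 191), (21, 15, 232)] [-0.1383, -0.1395, -0.1406] [87, 88, 88, 86, 89, 116, 138, 136, 136, 136, 136, 129, 192, 234, 227] -0.0012
328 [(21, 47, 224), (19, 48, 221), (18, 54, 207), (18, 53, 159), (19, 36, 113), (19, 28, 193), (20, 16, 233)] [-0.1384, -0.1395, -0.1406] [87, 87, 87, 86, 89, 116, 137, 135, 137, 136, 133, 128, 189, 232, 223] -0.0012
```

```bash
cat >> step.py <<'E'
def near(f,z,L):
    "near end of the step along the bed, found as the strongest dark line"
    c=at(1)-FOOT; g=f["frame"].astype(int).sum(2)
    for lat in (-.018,0,.018):
        s=np.arange(-L-.008,-L+.008,.0005); P=[proj(f,(*at(k,lat),z)) for k in s]
        I=np.array([cv2.remap(f["frame"][...,1],np.float32([[p[0]]]),np.float32([[p[1]]]),1)[0,0] for p in P]).astype(int)
        print("near end lat %.3f: %.4f"%(lat,s[np.argmax(np.abs(np.diff(I)))]),end="; ")
    print()
E
python3 - <<'E'
from step import *
near(dict(np.load("w6.npz")),.054,.14)
take("long")
if lay("long",1) and abs(monitor.sense()["position"][2]-.053)<.003:
    slide("long",1); off()
    p=(.46,-.07,.36);env.reach(p,quat(BY-np.pi/2));f=snap("wrist","w7");snap("top","t7");near(f,.078,.12);m=look(f,.078)
    cv2.imwrite("pics/c7.png",cv2.resize(f["frame"][:300,200:450,::-1],(500,600)))
E
```

```text
near end lat -0.018: -0.1415; near end lat 0.000: -0.1415; near end lat 0.018: -0.1415; 
at clk 34.8 gap 0.999 [0.4749 0.0627 0.0055] [ 0.3894 -0.1406  0.1365] j6 -1.58
grip clk 35.2 gap 0.642 [0.4748 0.0627 0.0057] [-0.7134 -0.0723  5.5343] j6 -1.58
lift clk 36.9 gap 0.637 [0.4744 0.0627 0.1697] [ 0.1572 -0.8903 -1.9552] j6 -1.58
over clk 37.5 gap 0.641 [ 0.5356 -0.0649  0.1127] [-0.5107  0.4279 -1.4855] j6 -1.83
laid True, z err 0.0008 clk 38.9 gap 0.639 [ 0.5357 -0.0648  0.0538] [-0.3187  0.8247  5.007 ] j6 -1.83
home True along -0.0018 clk 41.1 gap 0.636 [ 0.5788 -0.0684  0.0537] [-1.9847  0.5304  5.027 ] j6 -1.81
off clk 42.4 gap 1.004 [ 0.578  -0.0681  0.1423] [ 0.6425 -0.544   0.1396] j6 -1.81
near end lat -0.018: -0.1220; near end lat 0.000: -0.1220; near end lat 0.018: -0.1215; 
hsv [ 21  43 226]
rect [ 0.5608 -0.0664 -0.0827  0.1586  0.0549] along -0.0799 lat 0.0005 yawerr 0.0003
```

View pics/c7.png

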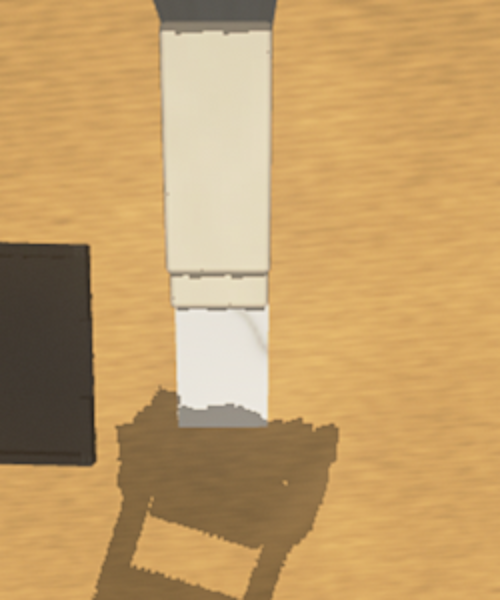

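Long step is home and in line: near edge at row 270, lower step's edge at row 308 unchanged. Next, the short step.

Run:
```python
from step import *
take("short")
if lay("short",2) and abs(monitor.sense()["position"][2]-.077)<.003:
    slide("short",2); off()
    p=(.46,-.07,.36);env.reach(p,quat(BY-np.pi/2));f=snap("wrist","w8");near(f,.102,.10);near(f,.078,.12);near(f,.054,.14);m=look(f,.102)
    cv2.imwrite("pics/c8.png",cv2.resize(f["frame"][:300,200:450,::-1],(500,600)))
```

```text
at clk 48.5 gap 0.998 [0.467  0.2953 0.0056] [-0.2735 -0.5349 -0.57  ] j6 -1.22
grip clk 48.9 gap 0.637 [0.467  0.2952 0.0058] [-0.9905 -0.618   6.4621] j6 -1.22
lift clk 50.6 gap 0.639 [0.4665 0.295  0.1696] [-0.1783  1.2199 -2.1001] j6 -1.22
over clk 52.0 gap 0.638 [ 0.5458 -0.0646  0.1371] [-0.2802  0.934  -2.0095] j6 -1.82
laid True, z err 0.0008 clk 53.4 gap 0.642 [ 0.5456 -0.0656  0.0778] [-0.8298  0.3578  5.3634] j6 -1.82
home True along -0.0018 clk 55.5 gap 0.641 [ 0.5887 -0.0693  0.0778] [-2.7916 -0.7666  5.6726] j6 -1.80
off clk 56.9 gap 0.997 [ 0.588  -0.069   0.1664] [ 0.107  -0.1802 -0.5615] j6 -1.80
near end lat -0.018: -0.1045; near end lat 0.000: -0.1035; near end lat 0.018: -0.1035; 
near end lat -0.018: -0.1215; near end lat 0.000: -0.1220; near end lat 0.018: -0.1215; 
near end lat -0.018: -0.1415; near end lat 0.000: -0.1415; near end lat 0.018: -0.1415; 
hsv [ 21  42 227]
rect [ 0.5636 -0.0665 -0.0886  0.1577  0.0549] along -0.0771 lat 0.0006 yawerr -0.0056
```

View pics/c8.png

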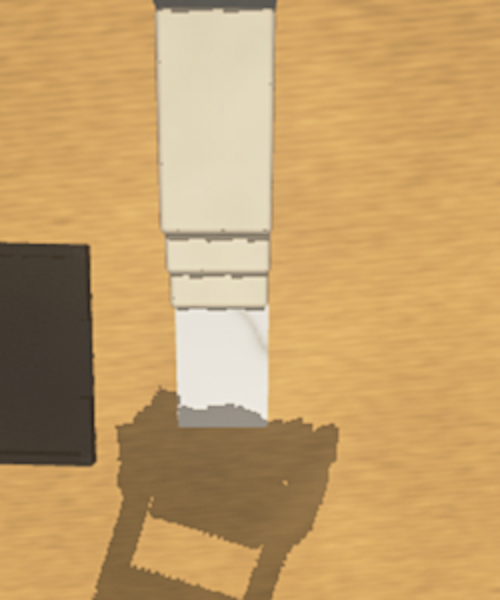

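Run:
```python
from step import *
p=(.56,-.072,.33);env.reach(p,quat(BY-np.pi/2));f=snap("wrist","w9");S("v");near(f,.102,.10);near(f,.078,.12);near(f,.054,.14)
for s in (0,-.1): print(proj(f,(*at(s),.102)))
u,v=proj(f,(*at(-.04),.102)).astype(int)
c=f["frame"][max(0,v-110):v+130,u-60:u+60,::-1]; cv2.imwrite("pics/c9.png",cv2.resize(c,None,fx=2.5,fy=2.5,interpolation=cv2.INTER_NEAREST)); print(u,v)
```

```text
v clk 60.0 gap 1.000 [ 0.5598 -0.072   0.3303] [0.5416 0.272  0.3319] j6 1.32
near end lat -0.018: -0.0935; near end lat 0.000: -0.1005; near end lat 0.018: -0.0935; 
near end lat -0.018: -0.1190; near end lat 0.000: -0.1200; near end lat 0.018: -0.1215; 
near end lat -0.018: -0.1380; near end lat 0.000: -0.1405; near end lat 0.018: -0.1415; 
[314.2571 115.3206]
[314.7239 221.0804]
314 159
```

View pics/c9.png

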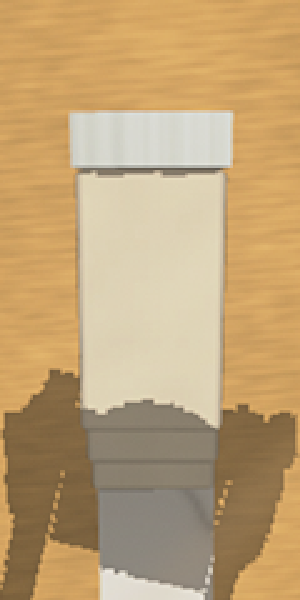

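No visible gap at the stop (row ~170 in the crop), and the near edge at row 428 maps to -0.099 m, so the short step is home. Last, the shortest step.

Run:
```python
from step import *
take("shortest")
if lay("shortest",3) and abs(monitor.sense()["position"][2]-.101)<.003:
    slide("shortest",3); off()
    p=(.56,-.072,.36);env.reach(p,quat(BY-np.pi/2));f=snap("wrist","w10");S("v")
    print([proj(f,(*at(-k,0),z)) for k,z in ((0,.126),(.08,.126),(.1,.102))])
    u,v=proj(f,(*at(-.04),.126)).astype(int);print(u,v)
    c=f["frame"][max(0,v-110):v+130,u-75:u+75,::-1]
    p=(.42,-.3,.36);env.reach(p,quat(best(p,np.pi/2)));g=snap("wrist","w11")["frame"][:,:,::-1]; s=snap("side","s11")["frame"][150:300,230:410,::-1]
    cv2.imwrite("pics/c10.png",np.hstack([cv2.resize(c,(300,480)),cv2.resize(g[:300,300:],(240,480) if 0 else (260,480)),cv2.resize(s,(240,480))]))
```

```text
at clk 63.3 gap 0.996 [0.4988 0.4197 0.0058] [0.2418 0.1279 0.7786] j6 -0.96
grip clk 63.7 gap 0.637 [0.4988 0.4198 0.0058] [-0.5497  0.1444  5.4921] j6 -0.96
lift clk 65.4 gap 0.636 [0.4983 0.4194 0.1696] [ 0.0233  0.0297 -1.7656] j6 -0.96
over clk 67.2 gap 0.640 [ 0.5559 -0.0656  0.161 ] [ 0.3744 -0.0975 -0.4702] j6 -1.82
laid True, z err 0.0008 clk 68.6 gap 0.637 [ 0.5556 -0.0664  0.1018] [-1.7079 -0.0028  4.3008] j6 -1.82
home True along -0.0015 clk 70.8 gap 0.637 [ 0.599  -0.0701  0.1018] [-2.117  -0.6742  4.4922] j6 -1.80
off clk 72.1 gap 0.999 [ 0.5984 -0.0699  0.1904] [ 0.9118  0.7432 -0.3366] j6 -1.80
v clk 74.8 gap 0.998 [ 0.56   -0.072   0.3599] [0.1457 0.7873 0.0863] j6 1.32
[array([314.1917, 115.5892]), array([314.5803, 200.0756]), array([314.9319, 214.1633])]
314 159
```

View pics/c10.png

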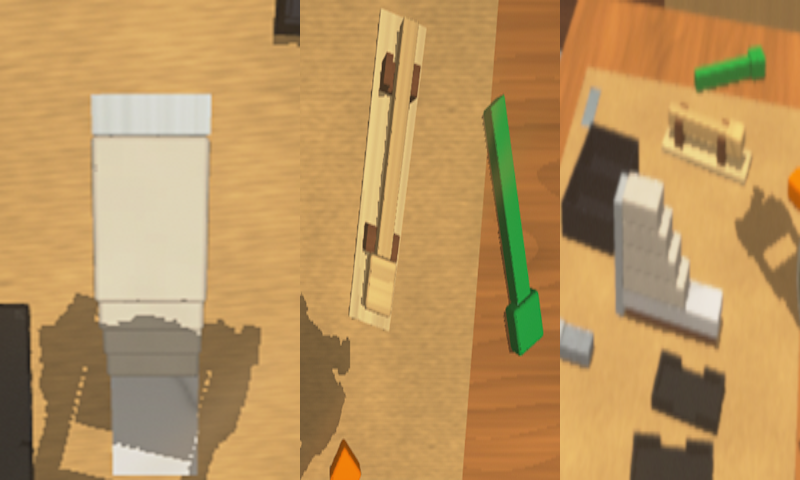

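Run:
```python
from h import *
env.hold(.5); job.hand_in(); print(monitor.sense()["clock"])
```

```text
the job is handed in; nothing more can be done
the job is handed in; nothing more can be done
```

The job is done and handed in at about 75 s of the 208 s allowed. No verdict was reported.

- **Strike-off bar:** I turned it end for end and put it into both saddles of the cradle, with the handle toward the robot. It sits about 2.5 mm off the ideal position along its length. That leaves roughly 2.5 mm between handle and near saddle. The last picture still showed it seated.
- **Plinth:** All four steps were present. Each was laid flat about 4.5 cm short of the stop, slid at 18 mm/s until it touched the stop, and released before the next one.

**Last checks:**
- **Height:** Every step touched down within 1 mm of its expected height.
- **Against the stop:** The final pictures show the stack stepped correctly, with no visible gap at the stop. The near ends measure within about 1 to 1.5 mm of fully home, about the accuracy of the cameras.
- **In line with the bed:** The two lower steps measured about 0.5 mm sideways and 0.001 rad from the bed's line. The top step was judged by eye only.

**One disagreement:** The first picture of the short step put its near end 3.5 mm off, with a yaw of -0.006 rad. A second picture from directly above put it within 1 mm of home with no gap, so I trusted that one. I did not re-measure the yaw.

I saw no grip slip and no shift of the bar, and the robot did not touch the other things on the bench.

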